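# Scoop washing tablets into the refill tub

## Robot

A 6-joint arm with a two-finger parallel gripper is mounted at the origin on a cart in front of the work surface, level with it; the furniture and walls round the work are solid. World frame = base frame: x ahead of the robot, y to its left, z up, the work surface at z = 0. Lengths are in mm, angles in rad, forces in N, time in s.
With the tool pointing down it reaches from about 350 to 975 mm from the base axis. Payload 7.1 kg.
Tool frame: the origin (TCP) lies at the very end of the fingers, on their centre line; the grasp point (between the pads) lies 19 mm behind it; z points along the fingers, y is the direction in which the jaws open and shut (so a half turn about z gives the same grasp; the last joint's range is limited). The gripper opens to 88 mm and grips with 3 to 60 N. Pads are 20 mm wide; open, the fingers measure 115 mm over their backs; the gripper's body (75 mm by 178 mm) begins 61 mm behind the grasp point.
Start: joints at [-0.749, 0.423, 1.63, -0, 1.089, -0.019], TCP at [465.739, -416.763, 201.875] pointing down, gripper open.
Joint ranges: [-3, 3], [-0.9, 2.11], [0.09, 2.58], [-1.31, 4.45], [0.11, 2.69], [-2.54, 2.54]. Speed limits (rad/s): [2.39, 2.39, 3.01, 3.14, 3.14, 3.14].

## Interface

Orientations are given as a rotation vector (axis times angle).
In Python, from workcell import * gives the robot as it stands.
- The arm moves only by the tool play_rows, never from a script. Its argument "plan" is text: rows parted by semicolons, each of 7 numbers parted by spaces: the finger opening in cm, from 0 to 8.78, then the shift along the tool's x, y, z in cm, then the turn, a rotation vector about the tool's x, y, z in degrees. A call has 1 to 20 rows; each row shifts and turns the commanded pose from where the row before left it, along the tool's axes as they then stand; what a row does not reach is not made up. A row lasts 1/8 s, in which the tool goes at most 62.5 mm and 10.7 degrees, less where a joint would pass 70% of its speed; a pose out of reach is approached as far as the arm can. A call is refused whole if a number of a shift passes 6.25 or a number of a turn 10.7, either way. A call with a gripper value outside its range is refused whole. The fingers move at their own pace and stop on an object; the grip force is fixed at half the most. Time passes only in rows, so rows that do not move let the fingers close. It gives the time, the measured TCP pose, the force and the opening at its end, in the units of the state.
- get_obs(): the state, without advancing time (a new reading comes with each control period).
- get_image(name): name is "scene" or "side" or "wrist"; returns a dict with "pixels" (400x640x3 uint8, red, green, blue), "range_z" (400x640 float32, mm along the optical axis (not along the pixel's ray), 0 where there is no reading), "fx", "fy", "cx", "cy" (pixels), "distortion" ([k1, k2, p1, p2, k3] as OpenCV has them; the pictures are not rectified), "eye" and "attitude" of the camera in the world. Camera axes: x right, y down, z forward; pixel columns grow to the right and rows downward; lengths in mm; the calibration is good to about 2 mm. A picture is of the moment at which its call begins.
- close_job(): hands the job in, once; it reports no verdict.
The state is a dict: "t": time; "qpos": joint angles; "qvel": joint speeds; "joint_torque": joint torques, N m; "ee_pos": TCP position; "orientation": TCP orientation; "ft_force": force on the tool from outside, world axes, zero at the start; "moment": the same for the moment, N m; "width": finger opening in mm.
Only numpy, scipy, OpenCV 4.12 (cv2) and the standard library are available. Lean on these libraries where they do the work, as an engineer would, in place of code of your own. Each camera call takes 0.05 s, during which the arm holds its last target. There are 200 camera calls.

## Task

Draw the blue scoop out of its white dock by its pan, set it down upright on the worktop and let go, then take it again by its black handle. With it, scoop the washing tablets out of the grey trough and tip at least three of the four into the green tub, without touching a tablet with the gripper; any tablet not in the tub must still be in the trough. Finally put the empty scoop down upright on the worktop, and leave the things standing around where they are.

Things in the scene. Friction and masses are not known exactly. Their poses are not given: they have to be found in the camera images.
- scoop: blue dustpan-like scoop, 202 mm long, 0.14 kg, loose. Origin: centre of the pan's underside; +x to the open mouth, +z up. Pan 96 long (x -48 to +48), 62 wide outside at the back, 67 at the mouth, 34 high (22 in front); can be gripped across its sides. Walls and floor 3; back closed; nose half round in plan (radius 32), a 2 mm lip without side walls from x = 30 on. Stable on its underside. For the handle see scoop_handle
- scoop_pan (a point): centre of the scoop's pan, 17 mm above its underside, half-way along it; axes as the scoop
- scoop_handle (a point): centre of the scoop's black handle, a straight level bar 100 long (along x), 20 wide (y), 22 high: 104 mm behind the pan's centre, 54 mm above the scoop's underside; axes as the scoop
- dock: white scoop dock, a fixed hood 110 (x) x 74 x 84 high, open only on its +x face, no floor. Origin: centre of its footprint on the worktop. At the start the scoop stands on the worktop, its handle inside the hood, its pan outside, mouth towards the dock's +x: it comes free when pulled about 100 mm along +x
- trough: grey open tray, fixed, 252 (x) x 82 (y) ; inside 240 x 70, floor and walls 6 thick. Walls 30 high, but 66 high at the +x end and along the sides from x = +40 on; the two inner corners at its +x end are cut off at 45 degrees, 14 mm along each wall. Origin: centre of its underside; x along it. At the start the tablets lie in its +x half and its -x half is free for the scoop to enter
- tablet_1_center (a point): centre of a white washing tablet (blue spot on top), a hard pillow-shaped disc 26 mm in diameter and 18 mm thick, 16 g, smooth and slippery (friction about 0.3), loose; z is its axis
- tablet_2_center (a point): centre of a white washing tablet (blue spot on top), a hard pillow-shaped disc 26 mm in diameter and 18 mm thick, 16 g, smooth and slippery (friction about 0.3), loose; z is its axis
- tablet_3_center (a point): centre of a white washing tablet (blue spot on top), a hard pillow-shaped disc 26 mm in diameter and 18 mm thick, 16 g, smooth and slippery (friction about 0.3), loose; z is its axis
- tablet_4_center (a point): centre of a white washing tablet (blue spot on top), a hard pillow-shaped disc 26 mm in diameter and 18 mm thick, 16 g, smooth and slippery (friction about 0.3), loose; z is its axis
- tub: green square open tub, fixed, 150 x 150 x 60 high, walls and floor 5 mm. Origin: centre of its underside; axes along its sides
- dosing_ball: bystander: small round silver-white dosing cup, 66 x 66 x 50; origin at the centre of its underside
- sewing_tin: bystander: closed grey tin box 70 x 114 x 37; origin at the centre of its underside
- tape_1: bystander: roll of black tape, 58 x 56 x 19; origin at the centre of its underside

How it is judged:
By the outcome, as a careful person would: the job done as asked, in the order asked, and still so for the second after the job is handed in, with the robot touching nothing.
It also fails if it takes over 72 s, if anything falls off the work surface, if the arm or the gripper's body presses on something with over 40 N, if the wrist force passes 120 N, or if a joint passes its speed limit or range.

## Working session

There is one attempt and no reset: what is moved stays moved. The work goes in short steps, Python scripts to look and compute and a tool call to move; the robot and the scene stay as the last step left them, time stands still between calls to the robot, and variables do not carry over. Pictures are saved under pics/ and viewed, about 8 in all and at most 12, crops included, and the job is handed in when it is done.

Besides the shell and the picture viewer there is one more tool, called after "Request:" by a JSON object that holds its "fn" and its "kwargs", one argument or row to a line. play_rows: Moves the arm, as the interface text tells. Its arguments: {"type":"object","properties":{"plan":{"type":"string"}},"required":["plan"]}

```bash
ls; mkdir -p pics
cat > h.py <<'E'
from workcell import *
import numpy as np, cv2
from scipy.spatial.transform import Rotation as R
def cam(name):
    im=get_image(name); return im
def att(im):
    a=np.array(im["attitude"],float)
    if a.shape==(3,3): return a
    return R.from_rotvec(a).as_matrix() if a.size==3 else R.from_quat(a).as_matrix()
def cloud(im):
    K=np.array([[im["fx"],0,im["cx"]],[0,im["fy"],im["cy"]],[0,0,1]],float)
    v,u=np.mgrid[:400,:640].astype(float)
    p=cv2.undistortPoints(np.stack([u.ravel(),v.ravel()],1)[:,None],K,np.array(im["distortion"],float)).reshape(400,640,2)
    z=im["range_z"].astype(float)
    P=np.dstack([p[...,0]*z,p[...,1]*z,z])@att(im).T+np.array(im["eye"])
    P[z<=0]=np.nan
    return P
def save(im,fn,crop=None,s=1):
    p=im["pixels"][...,::-1]
    if crop: x0,y0,x1,y1=crop; p=p[y0:y1,x0:x1]
    cv2.imwrite("pics/"+fn,cv2.resize(p,None,fx=s,fy=s,interpolation=cv2.INTER_CUBIC))
E
python3 - <<'E'
from h import *
o=get_obs();print(o)
for n in ["scene","side"]:
    im=cam(n);print(n,im["attitude"],im["eye"],im["fx"],im["distortion"]);save(im,n+"0.png");P=cloud(im);np.save(n+"0.npy",P);print(np.nanpercentile(P[...,2],[5,50,95]))
E
```

```text
pics
{'t': 0.0, 'qpos': array([-7.49023335e-01,  4.23813516e-01,  1.63069156e+00, -1.03345211e-05,
        1.08860260e+00, -1.90053318e-02]), 'qvel': array([-2.03768587e-03, -1.26431696e-04,  5.08429539e-05,  4.97456022e-05,
        1.97323548e-03, -4.66979265e-04]), 'joint_torque': array([ 2.35167527e-04, -5.44621253e+01, -2.73674369e+01,  6.43399428e-02,
        2.27679766e-02, -9.86199734e-05]), 'ee_pos': array([ 465.30691932, -416.3853623 ,  201.11817362]), 'orientation': array([-2.86678165e+00, -1.28157260e+00,  9.42580980e-04]), 'ft_force': array([-0.66442625, -0.46608417, -0.00352942]), 'moment': array([-0.03807415, -0.03510559,  0.066021  ]), 'width': 87.82213184521686}
scene [-1.35052756  2.4826911  -0.65044763] [   7.07138088  349.85331258 1203.12481275] 383.08415542401076 [-0.06072642  0.          0.          0.          0.        ]
[-601.18510059  330.622763    852.90610917]
side [-2.28615412  0.9545208  -0.32796442] [  -5.36443315 -579.01442489 1026.46859174] 365.76334533824235 [-0.08701644  0.          0.          0.          0.        ]
[-907.79365598  396.31123471  812.28451685]
```

View pics/scene0.png

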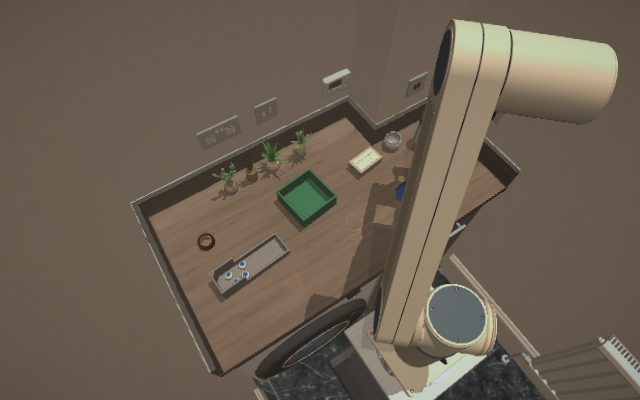

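View pics/side0.png

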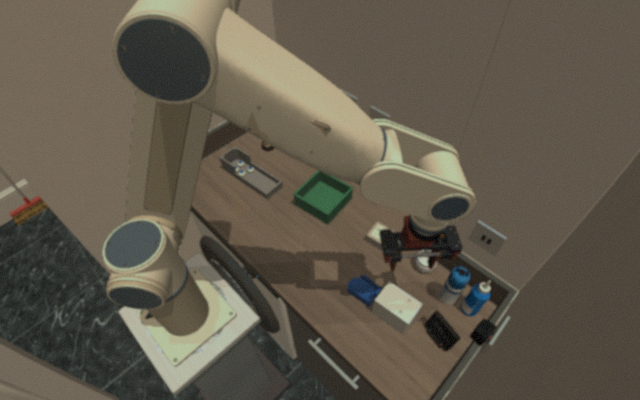

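Run:
```python
from h import *
for n in ["scene","side"]:
    im=cam(n);A=att(im);print(A.round(3));
    im2=dict(im);im2["attitude"]=A.T
    for i in (im,im2):
        P=cloud(i);print(P[::50,::80,2].round(0))
```

```text
[[-0.544 -0.732  0.411]
 [-0.839  0.473 -0.267]
 [ 0.001 -0.49  -0.872]]
[[ 812.  760.  702.  631.  549.  597.  517.  643.]
 [ 732.  658.  584.  493.  374.  418.  878.  881.]
 [ 782.  543.  442.  319.  144.  174.  828.  839.]
 [ 814.  440.  267.   97.   -3.    3.  761.  281.]
 [ 841.   nan   63.    1.    3.    4.   -2.  125.]
 [ 862.  656.   85.   -1.    2.  567. -463.  -50.]
 [ 879.  717.  279.   -1.   -3.  453.  389. -266.]
 [ 894.  759.  453.    0. -914.   68.  342. -486.]]
[[ 494.  476.  461.  440.  425.  569.  584.  782.]
 [ 413.  372.  345.  312.  269.  419.  921.  967.]
 [ 542.  257.  206.  151.   64.  216.  887.  941.]
 [ 627.  166.   35.  -56.  -42.   91.  842.  552.]
 [ 693.   nan -160. -114.    7.  126.  241.  455.]
 [ 743.  522.  -84.  -70.   43.  647.  -97.  346.]
 [ 784.  619.  176.  -31.   71.  564.  581.  214.]
 [ 817.  688.  395.    5. -733.  257.  557.   81.]]
[[ 0.706 -0.551  0.445]
 [-0.708 -0.538  0.458]
 [-0.013 -0.638 -0.77 ]]
[[ 755.  688.  882.  528.  552.  637.  699.  808.]
 [ 649.  569.  840.  815.  378.  501.  588.  733.]
 [ 535.  437.  777.  765.  737.  341.  576.  649.]
 [-410.  290.  571.   62.  674.  575.  461.  556.]
 [-725.  119.  426.   -2.    1.  557.  321.  448.]
 [-900. -908.  384.   -4.   -0.  339.  153.  382.]
 [-910. -908.  299.   -3.   -1.   82.   98.  617.]
 [ -52. -901.    0. -208. -115.   -2.  213.  715.]]
[[  -93.  -162.   579.  -351.  -153.   154.   367.   635.]
 [ -109.  -182.   588.   580.  -204.   134.   368.   642.]
 [ -125.  -202.   559.   588.   592.   113.   502.   652.]
 [-1698.  -222.   333.  -289.   598.   544.   506.   666.]
 [-1719.  -249.   269.  -132.     5.   620.   509.   683.]
 [-1507. -1257.   348.    60.   183.   542.   517.   732.]
 [-1128.  -903.   380.   221.   330.   487.   599.   886.]
 [    8.  -601.   259.   221.   391.   555.   738.   951.]]
```

Run:
```python
from h import *
# orthographic height map from both views, colour
ims={n:cam(n) for n in["scene","side"]}
pts=[];cols=[]
for n,im in ims.items():
    P=cloud(im).reshape(-1,3);c=im["pixels"].reshape(-1,3)
    m=(P[:,0]>200)&(P[:,0]<1100)&(abs(P[:,1])<800)&(P[:,2]>-20)&(P[:,2]<130);pts.append(P[m]);cols.append(c[m].astype(float))
def rect(i,m,lab):
    q=pts[i][m][:,:2].astype(np.float32)
    if len(q)<5: print(lab,len(q));return
    (c,s,a)=cv2.minAreaRect(q);print(lab,len(q),np.round(c,1),np.round(s,1),round(a,1),"z",np.percentile(pts[i][m][:,2],[5,50,95]).round(1))
for i in (0,1):
    p,c=pts[i],cols[i];r,g,b=c.T
    rect(i,(g>r*1.4)&(g>b*1.15)&(p[:,2]>50)&(p[:,0]<800),"tub rim")
    rect(i,(b>r*1.6)&(p[:,2]>2)&(b>40)&(p[:,2]<45)&(p[:,1]<0)&(p[:,0]<650),"scoop")
S=ims["side"];P=cloud(S)
np.set_printoptions(suppress=True,linewidth=200)
for (u,v) in [(340,290),(350,285),(355,300),(362,280),(362,290),(375,285),(375,300),(388,288),(400,297),(415,300),(395,315),(380,300),(420,312)]:
    print((u,v),P[v,u].round(0),S["pixels"][v,u])
save(S,"sideA.png",(320,230,520,370),4)
S=ims["scene"];P=cloud(S)
for (u,v) in [(229,274),(242,264),(245,275),(235,281),(210,275),(217,293),(288,250),(275,236)]:
    print((u,v),P[v,u].round(0),S["pixels"][v,u])
save(S,"sceneA.png",(190,200,310,310),5)
```

```text
tub rim 316 [657.7  25.3] [291.3 151.3] 7.4 z [56.8 62.  66.9]
scoop 63 [ 442.2 -290.5] [26.3 73.1] 40.7 z [ 2.1  4.  29.1]
tub rim 352 [ 566.5 -253.8] [709.9 174.9] 85.1 z [50.9 60.  64.9]
scoop 390 [ 478.  -446.8] [ 83.4 375.8] 23.1 z [ 2.2  5.7 33.6]
(340, 290) [ 379. -265.   -2.] [71 61 47]
(350, 285) [ 412. -277.    1.] [32 48 72]
(355, 300) [ 387. -320.   -1.] [97 81 65]
(362, 280) [ 450. -292.    1.] [36 53 78]
(362, 290) [ 424. -314.    2.] [21 42 67]
(375, 285) [ 454. -338.   26.] [24 31 49]
(375, 300) [ 392. -381.   84.] [135 132 118]
(388, 288) [ 445. -384.   86.] [182 180 153]
(400, 297) [ 446. -425.   86.] [184 181 156]
(415, 300) [ 467. -460.   87.] [177 175 157]
(395, 315) [ 397. -446.   82.] [124 124 108]
(380, 300) [ 403. -390.   81.] [182 180 152]
(420, 312) [ 491. -482.   -2.] [99 82 64]
(229, 274) [489. 373.  23.] [ 58  90 137]
(242, 264) [497. 322.  22.] [ 58  90 137]
(245, 275) [457. 331.  27.] [ 57  87 131]
(235, 281) [458. 367.  25.] [ 67  92 127]
(210, 275) [501. 423.  66.] [135 125 111]
(217, 293) [464. 434.  -3.] [85 71 58]
(288, 250) [453. 173.  34.] [137 127 114]
(275, 236) [526. 182.  21.] [66 60 52]
```

View pics/sideA.png

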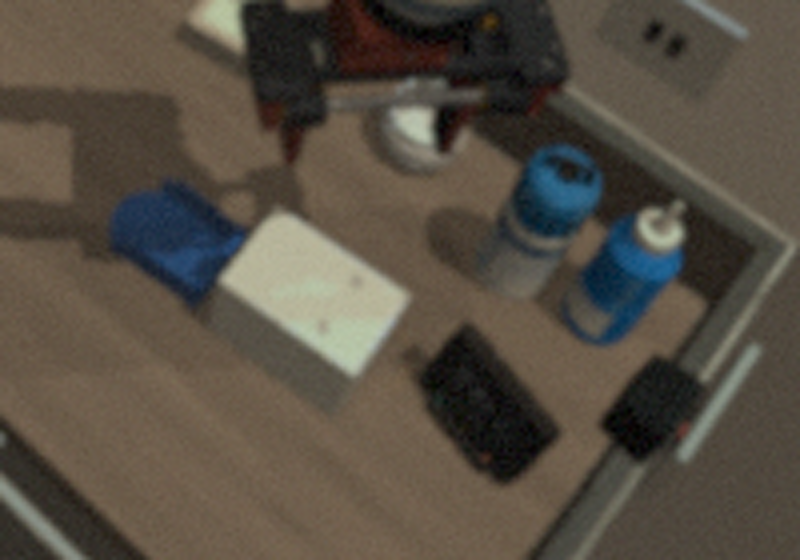

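View pics/sceneA.png

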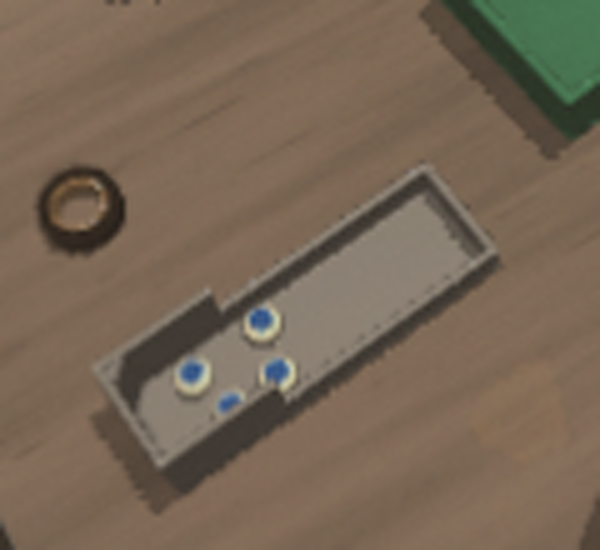

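```bash
cat >> h.py <<'E'
def ray(im,u,v,z):
    K=np.array([[im["fx"],0,im["cx"]],[0,im["fy"],im["cy"]],[0,0,1]],float)
    p=cv2.undistortPoints(np.array([[[u,v]]],float),K,np.array(im["distortion"],float)).ravel()
    d=att(im)@np.array([p[0],p[1],1]);e=np.array(im["eye"]);return (e+d*(z-e[2])/d[2])[:2]
E
python3 - <<'E'
from h import *
S=cam("side");C=cam("scene")
print("dock",[ray(S,320+a/4,230+b/4,84).round(0) for a,b in[(285,208),(410,297),(357,375),(218,275)]])
print("scoop nose",ray(S,347.5,286,2).round(0), "corners",[ray(S,320+a/4,230+b/4,z).round(0) for a,b,z in[(165,180,22),(245,232,34),(190,300,0),(115,245,2)]])
print("trough",[ray(C,190+a/5,200+b/5,z).round(1) for a,b,z in[(425,166,30),(499,250,30),(95,368,66),(160,468,66),(210,290,66),(285,402,66)]])
print("tabs",[ray(C,190+a/5,200+b/5,24).round(1) for a,b in[(261,320),(277,372),(192,374),(231,401)]])
for n,im in(("scene",C),("side",S)):
    P=cloud(im)
    def rect(m,l):
        q=P[m][:,:2].astype(np.float32)
        print(n,l,len(q),[np.round(x,1) for x in cv2.minAreaRect(q)] if len(q)>4 else "")
    c=im["pixels"].astype(float);r,g,b=[c[...,i] for i in range(3)];x,y,z=[P[...,i] for i in range(3)]
    k=np.ones((3,3),np.uint8)
    cl=lambda m:cv2.morphologyEx(m.astype(np.uint8),cv2.MORPH_OPEN,np.ones((2,2),np.uint8))>0
    rect(cl((g>1.4*r)&(g>1.15*b)&(z>50)&(z<70)&(x>400)&(x<800)&(y>-120)&(y<220)),"tub")
    rect(cl((z>78)&(z<90)&(x>330)&(x<500)&(y<-310)&(y>-520)&(r>100)),"dock")
    rect(cl((z>60)&(z<72)&(x>380)&(x<580)&(y>290)&(y<480)),"trough high")
    rect(cl((z>-4)&(z<72)&(z>14)&(x>380)&(x<580)&(y>140)&(y<480)),"trough all")
    rect(cl((b>1.5*r)&(z>-2)&(z<40)&(x>380)&(x<480)&(y<-230)&(y>-350)),"scoop")
    q=P[cl((b>1.5*r)&(z>-2)&(z<40)&(x>380)&(x<480)&(y<-230)&(y>-350))]; 
    if len(q): print(np.nanmax(q[:,1]))
E
```

```text
dock [array([ 466., -379.]), array([ 473., -482.]), array([ 403., -489.]), array([ 394., -377.])]
scoop nose [ 404. -274.] corners [array([ 452., -285.]), array([ 455., -359.]), array([ 400., -357.]), array([ 393., -288.])]
trough [array([530.7, 177.8]), array([452. , 167.1]), array([506.5, 423.6]), array([428.1, 417.5]), array([513.8, 340. ]), array([423.8, 334.3])]
tabs [array([496.1, 321.1]), array([459.4, 328.7]), array([487.7, 375.4]), array([458.3, 362.4])]
scene tub 258 [array([586.9,  16.3]), array([151.4, 149.4]), np.float64(8.4)]
scene dock 0 
scene trough high 182 [array([485.4, 380.1]), array([103.5,  87.6]), np.float64(5.1)]
scene trough all 1066 [array([491.9, 294.4]), array([104.5, 259.7]), np.float64(4.2)]
scene scoop 100 [array([ 339.7, -157.4]), array([ 23.3, 399.7]), np.float64(36.6)]
7.381602401856185
side tub 329 [array([589.1,  13.4]), array([151.6, 148.8]), np.float64(7.3)]
side dock 1021 [array([ 446.5, -425.9]), array([117.6,  99.3]), np.float64(13.8)]
side trough high 98 [array([492.9, 380.4]), array([122. ,  83.4]), np.float64(6.4)]
side trough all 837 [array([489.5, 294.6]), array([257.7, 122.7]), np.float64(89.0)]
side scoop 491 [array([ 413.1, -319.2]), array([62.6, 76.1]), np.float64(36.0)]
-272.0685769381475
```

Request:
{"fn": "play_rows", "kwargs": {
  "plan": "8.78 0 0 0 0 0 -9.2;8.78 0 0 0 0 0 -9.2;8.78 0 0 0 0 0 -9.2;8.78 0 0 0 0 0 -9.2;8.78 0 0 0 0 0 -9.4;8.78 3 -1 0 0 0 0;8.78 3 -1 0 0 0 0;8.78 3 -1 0 0 0 0;8.78 0 0 0 0 0 0"
}}

```text
t: 1.52
ee_pos: [428.3, -327.9, 202.0]
orientation: [-2.133, -2.305, 0.0]
ft_force: [0.4, 0.7, 0.1]
width: 88.0
```

```bash
cat >> h.py <<'E'
def tool():
    o=get_obs();return np.array(o["ee_pos"]),R.from_rotvec(o["orientation"]).as_matrix(),o
def to(p):
    "shift in tool axes (cm) to world point"
    e,A,o=tool();return (A.T@(np.array(p)-e)/10).round(2)
E
python3 - <<'E'
from h import *
e,A,o=tool();print(o["t"],e,A.round(3))
W=cam("wrist");print(W["eye"],W["fx"]);save(W,"w1.png");P=cloud(W)
np.set_printoptions(suppress=True,linewidth=200)
c=W["pixels"].astype(float);r,g,b=[c[...,i] for i in range(3)]
m=(b>1.6*r)&(b>30)&(P[...,2]<45)&(P[...,2]>-5)
q=P[m];print(len(q));q=q[np.isfinite(q).all(1)]
print([np.round(x,1) for x in cv2.minAreaRect(q[:,:2].astype(np.float32))],np.percentile(q,[1,50,99],axis=0).round(1))
E
```

```text
1.525 [ 428.25009739 -327.90020524  201.9931034 ] [[-0.078  0.997 -0.001]
 [ 0.997  0.078  0.   ]
 [ 0.001 -0.001 -1.   ]]
[ 423.55968836 -262.47303018  384.50961345] 328.57458825988533
4751
[array([ 472.8, -429.5]), array([ 84.6, 340.5]), np.float64(24.1)] [[ 392.1 -362.5    0.3]
 [ 424.1 -320.7    2.6]
 [ 455.4 -271.2   35.2]]
```

View pics/w1.png

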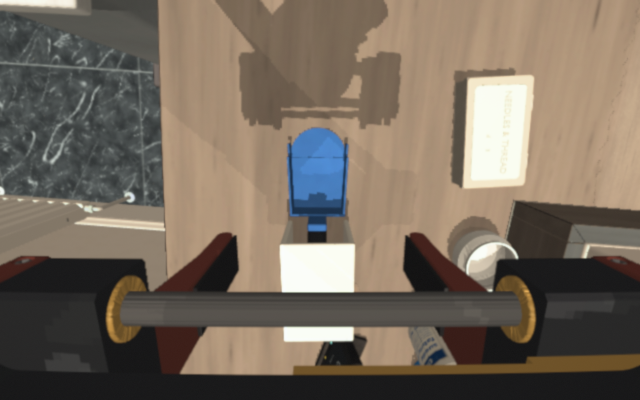

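Run:
```python
from h import *
W=cam("wrist")
for l,u,v,z in[("nose",318,126.5,2),("Lf",289,157,22),("Rf",347.5,157,22),("Lb",288.5,216,34),("Rb",347.5,216,34),("dockFL",280.5,243,84),("dockFR",355,243,84),("dockBL",285,341,84),("dockBR",353,341,84)]:
    print(l,ray(W,u,v,z).round(1))
P=cloud(W);c=W["pixels"].astype(float);m=(c[...,2]>1.6*c[...,0])&(c[...,2]>30)
m[:120]=0;m[222:]=0;m[:,:280]=0;m[:,355:]=0
q=P[m];q=q[np.isfinite(q).all(1)]
print([np.round(x,1) for x in cv2.minAreaRect(q[:,:2].astype(np.float32))],np.percentile(q,[.5,50,99.5],axis=0).round(1))
```

```text
nose [ 422.1 -268.4]
Lf [ 392.9 -303.1]
Rf [ 457.  -298.2]
Lb [ 396.9 -366.9]
Rb [ 462.2 -361.9]
dockFL [ 394.5 -380.1]
dockFR [ 466.8 -374.6]
dockBL [ 404.2 -490.3]
dockBR [ 476.2 -484.8]
[array([ 424. , -315.9]), array([64.8, 94.1]), np.float64(4.1)] [[ 391.4 -363.    -0. ]
 [ 424.1 -321.6    2.7]
 [ 455.7 -270.1   57.5]]
```

Request:
{"fn": "play_rows", "kwargs": {
  "plan": "8.78 0.6 -0.1 4 0 0 0;8.78 0.6 -0.1 5 0 0 0;8.78 0 0 5 0 0 0;8.78 0 0 3.5 0 0 0;8.78 0 0 2 0 0 0;8.78 0 0 0 0 0 0;4 0 0 0 0 0 0;4 0 0 0 0 0 0;4 0 0 0 0 0 0;4 0 0 0 0 0 0"
}}

```text
t: 2.88
ee_pos: [426.4, -318.0, 7.8]
orientation: [2.134, 2.304, -0.0]
ft_force: [-1.4, -0.3, 7.2]
width: 64.4
```

Request:
{"fn": "play_rows", "kwargs": {
  "plan": "4 0 0 0 0 0 0;4 0 0 -0.15 0 0 0;4 0 0 -0.15 0 0 0;4 1 0 0 0 0 0;4 2 0 0 0 0 0;4 2 0 0 0 0 0;4 2 0 0 0 0 0;4 2 0 0 0 0 0;4 2 0 0 0 0 0;4 1 0 0 0 0 0;4 0 0 0 0 0 0"
}}

```text
t: 4.25
ee_pos: [417.0, -197.2, 9.9]
orientation: [-2.134, -2.306, 0.0]
ft_force: [0.4, -0.5, -1.6]
width: 64.1
```

Run:
```python
from h import *
e,A,o=tool();print(e,o["width"],o["ft_force"])
W=cam("side");save(W,"s2.png",(290,190,450,310),5)
```

```text
[ 416.96369618 -197.18171048    9.92102201] 64.12176770215179 [ 0.36596977 -0.45079696 -1.57435013]
```

View pics/s2.png

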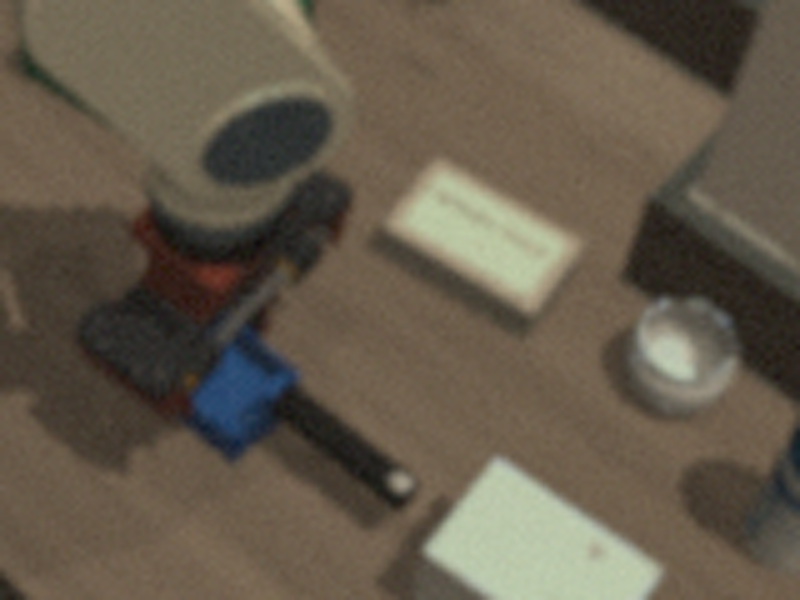

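Request:
{"fn": "play_rows", "kwargs": {
  "plan": "4 3 0 0 0 0 0;4 0 0 0.15 0 0 0;4 0 0 0.15 0 0 0;4 0 0 0 0 0 0;8.7 0 0 0 0 0 0;8.7 0 0 0 0 0 0;8.7 0 0 0 0 0 0;8.7 0 0 -3 0 0 0;8.7 0 0 -5 0 0 0;8.7 0 0 -6 0 0 0;8.7 -2 0 -3 0 0 0;8.7 -4 0 0 0 0 0;8.7 -3 0 0 0 0 0;8.7 -1 0 0 0 0 0;8.7 0 0 0 0 0 0"
}}

```text
t: 6.18
ee_pos: [421.8, -267.6, 176.4]
orientation: [-2.136, -2.303, 0.0]
ft_force: [0.0, 0.2, -0.5]
width: 86.7
```

Run:
```python
from h import *
e,A,o=tool();print(e,o["width"],o["ft_force"],A.round(3)[:,0])
W=cam("wrist");save(W,"w2.png")
P=cloud(W);c=W["pixels"].astype(float);r,g,b=[c[...,i] for i in range(3)]
x,y,z=[P[...,i] for i in range(3)]
m=(b>1.6*r)&(b>30)&(abs(x-417)<60)&(y>-260)&(y<-90)
q=P[m];print([np.round(t,1) for t in cv2.minAreaRect(q[:,:2].astype(np.float32))],np.percentile(q,[.5,50,99.5],axis=0).round(1))
m=(np.max(c,2)<60)&(abs(x-417)<40)&(z>50)&(z<75)&(y<-210)&(y>-350)
q=P[m];print(len(q),[np.round(t,1) for t in cv2.minAreaRect(q[:,:2].astype(np.float32))],np.percentile(q,[2,50,98],axis=0).round(1))
```

```text
[ 421.82750211 -267.57852057  176.44515009] 86.67414446674017 [ 0.01958471  0.22163772 -0.52746328] [-0.075  0.997  0.001]
[array([ 414.3, -169.9]), array([ 65.1, 103.1]), np.float64(0.9)] [[ 382.7 -219.9    0. ]
 [ 414.9 -169.1    2.5]
 [ 446.  -120.4   65.1]]
1827 [array([ 418.8, -268.7]), array([18.3, 95.7]), np.float64(2.1)] [[ 409.6 -307.    61.9]
 [ 418.6 -262.1   64.3]
 [ 428.  -222.7   66. ]]
```

View pics/w2.png

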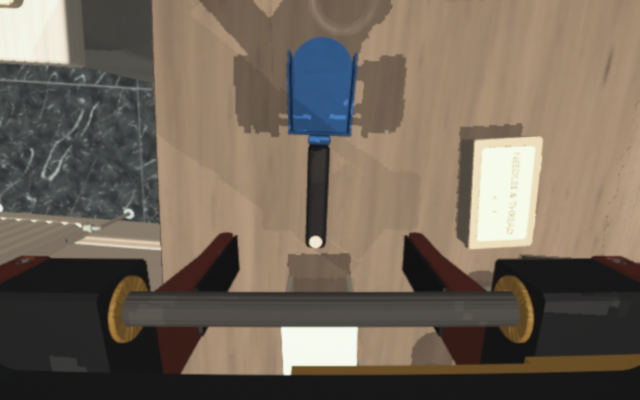

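Request:
{"fn": "play_rows", "kwargs": {
  "plan": "8.7 -0.2 -0.3 3 0 0 1;8.7 0 0 5 0 0 1;8.7 0 0 4 0 0 0;8.7 0 0 2 0 0 0;8.7 0 0 0 0 0 0;1 0 0 0 0 0 0;1 0 0 0 0 0 0;1 0 0 0 0 0 0;1 0 0 0 0 0 0;1 0 0 0 0 0 0;1 0 0 0 0 0 0;1 0 0 0 0 0 0"
}}

```text
t: 7.72
ee_pos: [419.4, -269.9, 36.8]
orientation: [-2.175, -2.267, 0.0]
ft_force: [0.9, 0.1, 0.3]
width: 20.8
```

Run:
```python
from h import *
e,A,o=tool();print(e,o["width"],o["ft_force"],A.round(3)[:,0])
C=cam("scene");save(C,"c3.png",(195,160,345,300),5)
P=cloud(C);x,y,z=[P[...,i] for i in range(3)]
print("tabs again",[ray(C,190+a/5,200+b/5,24).round(1) for a,b in[(261,320),(277,372),(192,374),(231,401)]])
# trough floor: interior z~6 points -> centreline by x at low half
m=(z>2)&(z<11)&(x>440)&(x<545)&(y>170)&(y<425)
c=C["pixels"].astype(float)
for y0 in range(180,420,20):
    k=(z>20)&(z<80)&(abs(y-y0)<6)&(x>400)&(x<560)
    f=(z>3)&(z<10)&(abs(y-y0)<6)&(x>400)&(x<560)
    print(y0,"rim",np.sort(x[k]).round(0)[[0,-1]] if k.any() else "", "floor",np.percentile(x[f],[3,97]).round(0) if f.any() else "")
```

```text
[ 419.36140676 -269.87592487   36.84410745] 20.820543108967936 [0.87189503 0.0580946  0.26337366] [-0.041  0.999  0.   ]
tabs again [array([496.1, 321.1]), array([459.4, 328.7]), array([487.7, 375.4]), array([458.3, 362.4])]
180 rim [451. 535.] floor [425. 528.]
200 rim [448. 532.] floor [439. 529.]
220 rim [447. 531.] floor [430. 524.]
240 rim [445. 530.] floor [433. 524.]
260 rim [443. 526.] floor [443. 521.]
280 rim [440. 526.] floor [427. 524.]
300 rim [438. 524.] floor [430. 527.]
320 rim [435. 521.] floor [411. 525.]
340 rim [435. 520.] floor [414. 513.]
360 rim [432. 516.] floor [411. 512.]
380 rim [434. 515.] floor [425. 523.]
400 rim [431. 513.] floor [414. 508.]
```

View pics/c3.png

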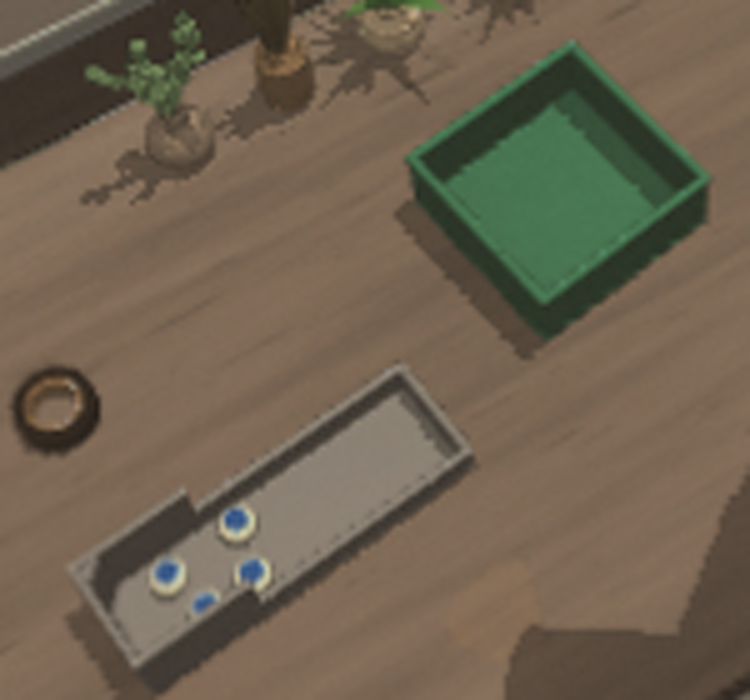

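Request:
{"fn": "play_rows", "kwargs": {
  "plan": "1 0 0 -1 0 0 -1.6;1 0 0 -3 0 0 -1.6;1 0 0 -4 0 0 0;1 1 0.2 -3 0 0 0;1 3 0.8 -1 0 0 0;1 4 1.2 0 0 0 0;1 4 1.2 0 0 0 0;1 4 1.2 0 0 0 0;1 4 1.2 0 0 0 0;1 4 1.2 0 0 0 0;1 4 1.2 0 0 0 0;1 4 1.2 0 0 0 0;1 4 1.2 0 0 0 0;1 3.5 1 0 0 0 0;1 2 0.5 0 0 0 0;1 1 0.3 0 0 0 0;1 0 0 0 0 0 0;1 0 0 0 0 0 0"
}}

```text
t: 10.02
ee_pos: [501.3, 164.2, 156.8]
orientation: [-2.112, -2.326, 0.001]
ft_force: [-0.2, -0.8, -1.1]
width: 19.3
```

Run:
```python
from h import *
e,A,o=tool();print(e,o["width"],o["ft_force"],A.round(3))
W=cam("wrist");save(W,"w3.png");P=cloud(W)
np.save("w3.npy",P)
Q=(P-e)@A  # tool frame, mm
c=W["pixels"].astype(float);m=(c[...,2]>1.6*c[...,0])&(c[...,2]>30)&(Q[...,2]<60)&(abs(Q[...,1])<45)&(Q[...,0]<170)
q=Q[m];print(len(q),np.percentile(q,[.5,50,99.5],axis=0).round(1),[np.round(t,1) for t in cv2.minAreaRect(q[:,:2].astype(np.float32))])
for x0 in range(55,160,10):
    k=abs(q[:,0]-x0)<4
    if k.any(): print(x0,q[k][:,1].min().round(1),q[k][:,1].max().round(1),np.percentile(q[k][:,2],[2,50,98]).round(1))
```

```text
[501.26884444 164.22968489 156.81665418] 19.283706493653977 [-0.23122678 -0.79115829 -1.10894935] [[-0.096  0.995 -0.   ]
 [ 0.995  0.096 -0.   ]
 [-0.    -0.001 -1.   ]]
16828 [[ 50.4 -31.4 -27.9]
 [ 96.4   0.   34.8]
 [137.1  31.3  37.6]] [array([93.3,  0.1]), array([65.3, 89.2]), np.float64(89.6)]
55 -30.1 30.1 [-28.3  -2.   23.6]
65 -30.4 30.5 [ 3.6 34.5 36. ]
75 -30.5 30.7 [ 3.6 34.6 36.2]
85 -31.0 31.3 [ 3.6 34.5 36.2]
95 -31.6 31.3 [ 3.7 34.7 36.3]
105 -31.8 31.8 [ 3.9 34.8 36.3]
115 -32.2 32.2 [ 3.6 34.9 36.8]
125 -32.4 32.5 [15.9 36.  37.5]
135 -32.8 30.8 [34.7 36.2 37.7]
```

View pics/w3.png

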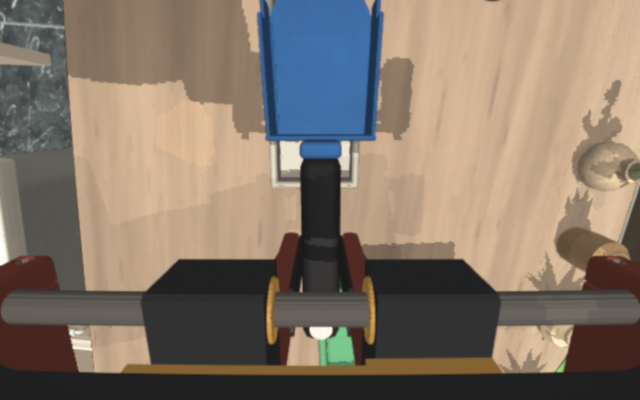

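Request:
{"fn": "play_rows", "kwargs": {
  "plan": "1 1.5 -3 0 0 0 0;1 1.5 -4 0 0 0 0;1 2 -4 0 0 0 0;1 0 0 0 0 0 0;1 0 0 0 0 0 0"
}}

```text
t: 10.7
ee_pos: [388.0, 204.1, 157.3]
orientation: [2.111, 2.326, 0.002]
ft_force: [1.2, -0.3, -0.8]
width: 19.8
```

Run:
```python
from h import *
e,A,o=tool();print(e,o["width"],A.round(4)[:,0])
W=cam("wrist");save(W,"w4.png");
import pickle;pickle.dump((dict(W),e,A),open("w4.pkl","wb"))
```

```text
[388.01103498 204.10228118 157.28037398] 19.797595630764995 [-9.700e-02  9.953e-01  3.000e-04]
```

View pics/w4.png

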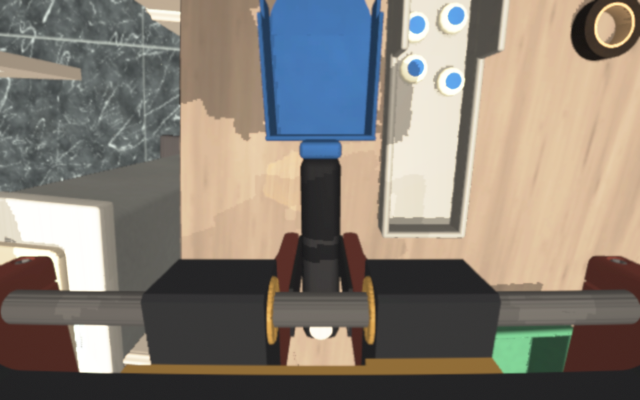

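Run:
```python
from h import *
import pickle
W,e,A=pickle.load(open("w4.pkl","rb"))
P=cloud(W);Q=(P-e)@A;z=P[...,2]
m=(z>26)&(z<34);m[:,:375]=0;m[245:]=0
q=Q[m]
for x0 in range(0,130,10):
    k=abs(q[:,0]-x0)<5
    y=q[k][:,1]
    if len(y)>3:
        l=y[y<y.mean()];r=y[y>=y.mean()]
        print(x0,len(y),"L",np.percentile(l,[3,50,97]).round(1),"R",np.percentile(r,[3,50,97]).round(1))
for l,u,v,zz in [("RoutB",466,236.5,30),("LoutB",380,236.5,30),("Rout",481,60,30),("RinB",459,220,30),("LinB",388,220,30),("Lout",385,140,30)]:
    w=ray(W,u,v,zz);print(l,((np.r_[w,zz]-e)@A).round(1))
for u,v in [(417,25),(456,15),(414,67),(453,79)]:
    w=ray(W,u,v,24);print("tab",w.round(0),((np.r_[w,24]-e)@A).round(1))
```

```text
0 162 L [61.2 63.8 67.3] R [137.3 139.6 143.9]
10 179 L [61.1 63.7 67.7] R [137.5 139.7 143.7]
20 163 L [61.4 63.9 67.4] R [137.5 139.6 144. ]
30 176 L [61.3 64.2 67.6] R [137.7 139.8 143.7]
40 183 L [61.5 64.1 68. ] R [137.7 139.8 144.6]
50 186 L [61.4 64.1 67.3] R [137.9 140.  144.1]
60 189 L [61.5 64.2 67.9] R [138.1 140.2 144.2]
70 177 L [61.5 64.2 67.9] R [138.1 139.8 143.6]
80 190 L [61.5 64.3 67.8] R [138.  139.8 143.8]
90 202 L [61.8 64.3 68.3] R [137.4 139.5 143.7]
100 194 L [61.6 63.8 67.5] R [137.7 140.  144.2]
110 209 L [61.  63.8 67.1] R [137.9 139.7 144.2]
120 170 L [61.1 63.1 67.6] R [138.  139.3 144.1]
RoutB [-44.8 146.3 127.5]
LoutB [-44.6  59.7 127.3]
Rout [120.2 142.5 127.5]
RinB [-27.5 137.3 127.5]
LinB [-27.4  66.8 127.4]
Lout [ 50.   60.2 127.4]
tab [459. 361.] [149.6  85.3 133.4]
tab [492. 373.] [158.1 119.2 133.5]
tab [461. 327.] [114.7  84.8 133.4]
tab [499. 320.] [104.7 121.2 133.5]
```

Request:
{"fn": "play_rows", "kwargs": {
  "plan": "1 -2 2 0 0 0 0;1 -2 3 0 0 0 0;1 -2 3 0 0 0 0;1 -2.1 2.26 0 0 0 0;1 0 0 3 0 0 0;1 0 0 3 0 0 0;1 0 0 2 0 0 0;1 0 0 0 0 0 0;1 0 0 0 0 0 0"
}}

```text
t: 11.88
ee_pos: [498.2, 133.3, 77.4]
orientation: [2.111, 2.326, 0.001]
ft_force: [-0.1, -0.2, -1.4]
width: 19.5
```

Run:
```python
from h import *
e,A,o=tool();print(e,o["width"],A.round(4)[:,0],o["ft_force"])
print("from w4 frame")
import pickle
_,e0,A0=pickle.load(open("w4.pkl","rb"));print((A0.T@(e-e0)).round(1))
W=cam("wrist");save(W,"w5.png",(210,0,430,260),3)
P=cloud(W);Q=(P-e)@A;z=P[...,2]
m=(z>24)&(z<34);m[262:]=0
c=W["pixels"].astype(float);bl=(c[...,2]>1.5*c[...,0])
b=Q[bl&(z>25)&(abs(Q[...,1])<45)]
q=Q[m&~bl]
for x0 in range(0,240,15):
    k=abs(q[:,0]-x0)<6;y=q[k][:,1];y=y[abs(y)<55];L=y[y<-30];r=y[y>30]
    kb=abs(b[:,0]-x0)<6
    if len(L)>3 and len(r)>3: print(x0,np.percentile(L,[3,50,97]).round(1),np.percentile(r,[3,50,97]).round(1),"pan",np.percentile(b[kb][:,1],[1,99]).round(1) if kb.sum()>5 else "")
```

```text
[498.17784985 133.33323824  77.38078713] 19.537948271809217 [-9.630e-02  9.953e-01  1.000e-04] [-0.06643911 -0.22392931 -1.43183104]
from w4 frame
[-81.1 102.7  80. ]
45 [-41.4 -36.7 -31. ] [31.  37.3 41.6] pan [-8.9  9.2]
60 [-41.6 -39.3 -37.2] [37.7 39.6 41.8] pan [-29.4  29.5]
75 [-41.6 -39.5 -37.9] [38.1 40.  42. ] pan [-30.1  30.1]
90 [-41.7 -40.  -38.5] [38.7 40.4 42.3] pan [-30.7  30.7]
105 [-41.7 -40.3 -39.1] [38.8 40.3 41.9] pan [-31.4  31.5]
120 [-41.5 -40.5 -39.9] [39.2 40.5 41.9] pan [-31.6  31.7]
135 [-41.2 -39.6 -37.9] [37.8 40.3 42. ] pan [-31.2  31.1]
```

View pics/w5.png

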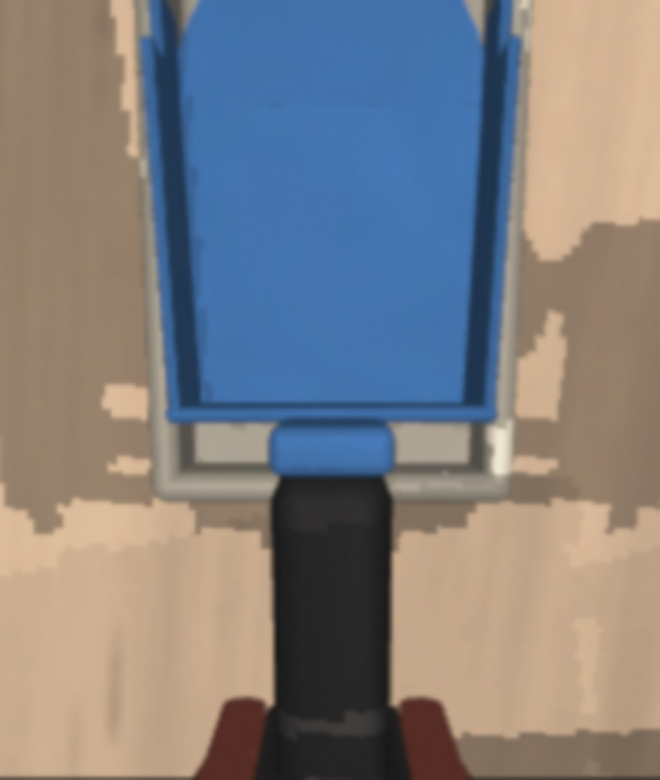

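Request:
{"fn": "play_rows", "kwargs": {
  "plan": "1 0 0 1 0 0 0;1 0 0.02 1 0 0 0;1 0 0 0.7 0 0 0;1 0 0 0.4 0 0 0;1 0 0 0 0 0 0"
}}

```text
t: 12.55
ee_pos: [497.2, 133.6, 45.5]
orientation: [-2.111, -2.327, 0.001]
ft_force: [0.1, -0.5, -0.7]
width: 19.7
```

Request:
{"fn": "play_rows", "kwargs": {
  "plan": "1 0 0 0.08 0 0 0;1 0 0 0.08 0 0 0;1 0 0 0 0 0 0"
}}

```text
t: 12.92
ee_pos: [497.4, 133.6, 44.3]
orientation: [2.111, 2.327, 0.0]
ft_force: [0.0, -0.4, -1.1]
width: 19.8
```

Request:
{"fn": "play_rows", "kwargs": {
  "plan": "1 0 0 0.08 0 0 0;1 0 0 0.08 0 0 0;1 0 0 0 0 0 0"
}}

```text
t: 13.3
ee_pos: [497.5, 133.6, 42.8]
orientation: [2.111, 2.327, 0.0]
ft_force: [-0.1, -0.3, 2.3]
width: 19.9
```

Request:
{"fn": "play_rows", "kwargs": {
  "plan": "1 0.6 0 0 0 0 0;1 0.6 0 0 0 0 0;1 0.6 0 0 0 0 0;1 0.6 0 0 0 0 0;1 0.6 0 0 0 0 0;1 0.6 0 0 0 0 0;1 0.6 0 0 0 0 0;1 0.6 0 0 0 0 0;1 0.6 0 0 0 0 0;1 0.6 0 0 0 0 0;1 0.6 0 0 0 0 0;1 0.6 0 0 0 0 0;1 0.6 0 0 0 0 0;1 0.6 0 0 0 0 0"
}}

```text
t: 15.05
ee_pos: [489.3, 217.5, 42.8]
orientation: [2.111, 2.327, 0.0]
ft_force: [0.7, -4.2, 5.5]
width: 19.5
```

```bash
cat > tabs.py <<'E'
from h import *
e,A,o=tool();print(o["t"],e.round(1),o["width"].round(1),o["ft_force"].round(1))
for n in["scene","wrist"]:
    C=cam(n);P=cloud(C);Q=(P-e)@A;c=C["pixels"].astype(float)
    m=(c.min(2)>120)&(P[...,2]>8)&(P[...,2]<120)&(abs(Q[...,1])<36)&(Q[...,0]>40)&(Q[...,0]<260)&(Q[...,2]<40)
    if n=="scene": m=(c.min(2)>110)&(P[...,2]>8)&(P[...,2]<45)&(abs(Q[...,1])<36)&(Q[...,0]>40)&(Q[...,0]<290)
    k,l,s,ce=cv2.connectedComponentsWithStats(m.astype(np.uint8))
    for i in range(1,k):
        if s[i,4]>8:
            q=Q[l==i];print(n,s[i,:5],"tool",np.nanmedian(q,0).round(0),"z",np.nanmedian(P[l==i][:,2]).round(0))
    save(C,n+"_%d.png"%(o["t"]*100))
E
python3 tabs.py
```

```text
Traceback (most recent call last):
  File "tabs.py", line 2, in <module>
    e,A,o=tool();print(o["t"],e.round(1),o["width"].round(1),o["ft_force"].round(1))
                                         ^^^^^^^^^^^^^^^^
AttributeError: 'float' object has no attribute 'round'
```

Request:
{"fn": "play_rows", "kwargs": {
  "plan": "1 0.5 0 0 0 0 0;1 0.5 0 0 0 0 0;1 0.5 0 0 0 0 0;1 0.5 0 0 0 0 0;1 0.5 0 0 0 0 0;1 0.5 0 0 0 0 0;1 0.5 0 0 0 0 0"
}}

```text
t: 15.92
ee_pos: [485.8, 252.1, 42.8]
orientation: [2.111, 2.327, -0.0]
ft_force: [0.4, -7.2, 7.1]
width: 19.9
```

```bash
sed -i 's/o\["width"\].round(1)/round(o["width"],1)/' tabs.py; python3 tabs.py
```

```text
15.925 [485.8 252.1  42.8] 19.9 [ 0.4 -7.2  7.1]
scene [223 274   3   5  10] tool [136.  16.  12.] z 30.0
wrist [237   0   9  83 365] tool [102. -35. -23.] z 65.0
wrist [ 269    0   45   45 1034] tool [122. -16.  18.] z 25.0
wrist [330   0  46  36 733] tool [126.  23.  17.] z 26.0
wrist [256  93   6  76 203] tool [ 62. -35.  11.] z 32.0
```

Request:
{"fn": "play_rows", "kwargs": {
  "plan": "1 0.4 0 0 0 0 0;1 0.4 0 0 0 0 0;1 0.2 0 0 0 0 0;1 0 0 0 0 0 0"
}}

```text
t: 16.52
ee_pos: [484.9, 262.2, 42.8]
orientation: [2.111, 2.327, 0.0]
ft_force: [1.7, -3.0, 5.1]
width: 19.5
```

```bash
python3 tabs.py
```

```text
16.525 [484.9 262.2  42.8] 19.5 [ 1.7 -3.   5.1]
scene [223 274   4   4  13] tool [123.  14.  11.] z 31.0
wrist [238   0   9 105 461] tool [ 97. -35. -23.] z 66.0
wrist [ 271    0   46   56 1437] tool [119. -13.  16.] z 26.0
wrist [ 321    0   54   45 1535] tool [120.  16.  13.] z 30.0
wrist [257 111   5  57 145] tool [ 56. -35.  11.] z 32.0
```

Request:
{"fn": "play_rows", "kwargs": {
  "plan": "1 0.15 0 0 0 0 0;1 0.15 0 0 0 0 0;1 0.1 0 0 0 0 0;1 0 0 0 0 0 0"
}}

```text
t: 17.12
ee_pos: [484.5, 263.6, 42.8]
orientation: [2.109, 2.326, -0.005]
ft_force: [3.7, -17.7, 10.0]
width: 19.6
```

```bash
python3 tabs.py
```

```text
17.125 [484.5 263.6  42.8] 19.6 [  3.7 -17.7  10. ]
scene [223 274   4   5  14] tool [122.  16.  10.] z 32.0
wrist [237   0  11 108 555] tool [ 97. -35. -23.] z 65.0
wrist [ 272    0   46   58 1533] tool [119. -12.  16.] z 26.0
wrist [ 321    0   55   46 1649] tool [119.  16.  13.] z 30.0
wrist [257 113   5  55 185] tool [ 57. -35.  11.] z 32.0
```

Run:
```python
import numpy as np
def T(th,x,z): # scoop frame (planar X fwd, Z up), pitch nose-up th
    c,s=np.cos(th),np.sin(th);return np.array([[c,-s],[s,c]])
def tcp(th,rise,nx=-1.0):
    A=T(th,0,0)
    nose=np.array([48,0]);back=np.array([-48,0]);t=np.array([-104,37])
    o=np.array([0,rise-(A@back)[1]]); o[0]=48+nx-(A@nose)[0]
    return o+A@t
n=12;ths=np.radians(np.linspace(0,25,n+1));rs=np.linspace(0,18,n+1)
p0=tcp(0,0,0)
for i in range(n):
    p1=tcp(ths[i+1],rs[i+1]);A=T(ths[i],0,0);d=A.T@(p1-p0)
    print("1 %.2f 0 %.2f 0 %.2f 0"%(d[0]/10,-d[1]/10,np.degrees(ths[i+1]-ths[i])));p0=p1
```

```text
1 -0.22 0 0.06 0 2.08 0
1 -0.11 0 0.06 0 2.08 0
1 -0.09 0 0.06 0 2.08 0
1 -0.07 0 0.06 0 2.08 0
1 -0.05 0 0.07 0 2.08 0
1 -0.04 0 0.07 0 2.08 0
1 -0.02 0 0.08 0 2.08 0
1 -0.00 0 0.08 0 2.08 0
1 0.01 0 0.09 0 2.08 0
1 0.03 0 0.10 0 2.08 0
1 0.04 0 0.11 0 2.08 0
1 0.06 0 0.12 0 2.08 0
```

Request:
{"fn": "play_rows", "kwargs": {
  "plan": "1 -0.4 0 0 0 2 0;1 -0.1 0 0.05 0 2 0;1 -0.1 0 0.05 0 2 0;1 -0.07 0 0.05 0 2 0;1 -0.05 0 0.07 0 2 0;1 -0.04 0 0.07 0 2 0;1 -0.02 0 0.08 0 2 0;1 0 0 0.08 0 2 0;1 0 0 0.09 0 2 0;1 0.03 0 0.1 0 2 0;1 0.04 0 0.1 0 2.5 0;1 0.06 0 0.1 0 2.5 0;1 0 0 0 0 0 0;1 0 0 0 0 0 0"
}}

```text
t: 18.98
ee_pos: [484.7, 261.5, 34.4]
orientation: [-1.874, -2.066, -0.414]
ft_force: [-0.8, -0.1, -0.6]
width: 19.9
```

```bash
python3 tabs.py
```

```text
18.975 [484.7 261.5  34.4] 19.9 [-0.8 -0.1 -0.6]
wrist [253   0   9  97 437] tool [103. -35.  12.] z 65.0
wrist [ 275    0   89   44 2170] tool [120.  -1.  23.] z 65.0
wrist [ 284   62   44   44 1130] tool [90. -8. 17.] z 56.0
wrist [ 326  101   43   36 1134] tool [68. 16. 14.] z 50.0
wrist [262 122   6  44 170] tool [ 51. -35.  26.] z 32.0
wrist [339 149   3   9   9] tool [ 52.  10. -26.] z 79.0
```

```bash
cat > hm.py <<'E'
from h import *
e,A,o=tool();W=cam("wrist");P=cloud(W);Q=(P-e)@A
for x0 in range(145,48,-5):
    s="%4d "%x0
    for y0 in range(-30,31,5):
        k=(abs(Q[...,0]-x0)<2.5)&(abs(Q[...,1]-y0)<2.5)&(Q[...,2]>-5)
        s+="%4.0f"%(37-np.median(Q[k][:,2])) if k.sum() else "   ."
    print(s)
E
python3 hm.py
```

```text
145    .   .   .   .   .   .   .   .   .   .   .   .   .
 140   -5  -7  -2   .   .  -2  -2  -2   .   .  -2  -3  -9
 135   -8  -2  14  15  14  -1  -2  -1  15  15  11  -2 -11
 130   12  12  16  17  17  14  -1  15  17  17  15  -1   3
 125    7  14  17  17  17  16  12  17  17  17  17   9   3
 120   11  12  17  17  17  15   9  16  17  17  16  -0   7
 115   16  -0  12  15  14   9  -0  10  15  15  10  -0  15
 110   20  -0  -0   0   0   0   0   0   0   0  -0   0  16
 105   20   0   0   0   0   0   0   0   0   0   0   0  15
 100   21   0   0   0   0   0   1   1   0   1   1   0  15
  95   21   1   1   0   1   0   1   0   1   1   1   1  19
  90   22   1   1   1  17  19   1   1   1   1   1   1  18
  85   24   1   1  19  22  23  21  15   1   1   1   1  22
  80   24   1   1  21  23  23  22  18   1  13  14   1  22
  75   25   1   1  19  21  21  20  17  20  23  23  20  26
  70   26   1   1   7  18  17  17  18  24  25  25  23  30
  65   26   1   1   1   1   1   1  17  23  25  25  22  29
  60   28   2   2   2   2   2   2   2  21  24  23  19  26
  55   32  32  32  33  33  33  33  33  32  33  32  33  33
  50  -19 -18 -18 -19   .   .   .   .   . -19 -18 -18 -18
```

Request:
{"fn": "play_rows", "kwargs": {
  "plan": "1 0 0 -0.5 0 0 0;1 0.2 0 -0.9 0 2 0;1 0.3 0 -0.9 0 2 0;1 0.4 0 -0.9 0 2 0;1 0.5 0 -0.9 0 2 0;1 0.5 0 -0.9 0 0 0;1 0.5 0 -0.9 0 0 0;1 0.8 0 -1.4 0 0 0;1 0.8 0 -1.4 0 0 0;1 0.8 0 -1.4 0 0 0;1 0.8 0 -1.4 0 0 0;1 0 0 0 0 0 0"
}}

```text
t: 20.62
ee_pos: [486.9, 249.7, 164.2]
orientation: [-1.791, -1.976, -0.534]
ft_force: [0.8, 0.1, -2.2]
width: 19.6
```

```bash
python3 hm.py; python3 -c "
from h import *
e,A,o=tool();print(o['t'],e,A.round(3),o['qpos'].round(2),o['ft_force'],o['width'])"
```

```text
145    .   .   .   .   .   .   .   .   .   .   .   .   .
 140    .  -2  -1   .   .  -2  -1  -2   .   .  -1  -2   .
 135    7  -2  13  16  15  -1  -2  -1  15  15  13  -1  -1
 130   12  11  16  17  17  15  -1  15  17  17  15  -1   4
 125    8  13  17  18  17  16  12  17  18  17  17  12   3
 120   11  11  17  17  17  15   9  16  18  18  17  10   8
 115   17   0  12  15  15  11   0  10  15  15  12   0  14
 110   20  -0   0   1   1   0   0   0   1   1   0   0  17
 105   21   0   0   0   0   0   0   0   0   1   0   1  16
 100   22   1   1   1   1   1   1   1   1   1   1   1  16
  95   23   1   1   1   1   1   1   1   1   1   1   1  18
  90   22   1   1   1   1   1   1   1   1   1   1   1  19
  85   23   1   1   1   1   1   1   1   1   1   1   1  19
  80   24   1   2  21  18   1   1   1   1  13  15   1  23
  75   26  20  23  25  23  20   1   2  20  24  23  21  27
  70   30  21  24  25  25  21   1  18  24  26  25  23  29
  65   28  19  23  24  23  20   1  17  24  25  25  23  29
  60   27   2  19  18  18   2   2   2  21  23  23  19  27
  55   32  33  33  32  33  33  33  33  33  33  33  33  33
  50    .   .   .   .   .   .   .   .   .   .   .   .   .
20.675 [486.38059556 249.63957634 163.27374397] [[-0.082  0.995 -0.052]
 [ 0.835  0.097  0.542]
 [ 0.545  0.001 -0.839]] [ 0.12  0.39  1.95  0.74  0.94 -0.47] [ 0.12735033 -0.43038574 -2.32237634] 19.776270384820286
```

```bash
cat > plan.py <<'E'
from h import *
# scoop pose: yaw psi, pitch th (nose up +). tool axes: x fwd, y right, z down
def pose(psi,th):
    f=np.array([np.cos(psi),np.sin(psi),0]);u=np.array([0,0,1.]);
    x=f*np.cos(th)+u*np.sin(th); z=f*np.sin(th)-u*np.cos(th); y=np.cross(z,x)
    return np.stack([x,y,z],1)
def rows(w,p0,A0,poses):
    for p,A in poses:
        d=A0.T@(p-p0)/10;r=np.degrees(R.from_matrix(A0.T@A).as_rotvec())
        print("%g %.2f %.2f %.2f %.1f %.1f %.1f;"%(w,*d,*r),end="");p0,A0=p,A
    print()
E
python3 - <<'E'
from plan import *
e,A,o=tool()
psi0=np.arctan2(A[1,0],A[0,0]);th0=np.arcsin(A[2,0]);print(np.degrees([psi0,th0]))
N=lambda n,psi,th:np.array(n)+pose(psi,th)@np.array([-152,0,-37])
psi1=np.radians(10)
p1=N([575,11,185],psi1,th0);print(p1)
n=13;s=[.5-.5*np.cos(np.pi*(i+1)/n) for i in range(n)]
s=[(i+1)/n for i in range(n)]
print("A");rows(1,e,A,[(e+(p1-e)*t,pose(psi0+(psi1-psi0)*t,th0)) for t in s])
n=11;th1=np.radians(-55)
print("B");rows(1,p1,pose(psi1,th0),[(N([575,11,185-130*t],psi1,th0+(th1-th0)*t),pose(psi1,th0+(th1-th0)*t)) for t in [(i+1)/n for i in range(n)]])
E
```

```text
[95.63077102 32.99540704]
[429.60916903 -14.63632625 133.25751218]
A
1 -1.79 -0.63 -0.89 -3.5 -0.0 5.5;1 -1.84 -0.40 -0.92 -3.6 0.0 5.5;1 -1.86 -0.17 -0.94 -3.6 -0.0 5.5;1 -1.87 0.07 -0.94 -3.6 0.0 5.5;1 -1.85 0.31 -0.93 -3.6 -0.0 5.5;1 -1.81 0.54 -0.90 -3.6 0.0 5.5;1 -1.75 0.77 -0.86 -3.6 0.0 5.5;1 -1.66 0.99 -0.80 -3.6 0.0 5.5;1 -1.56 1.19 -0.73 -3.6 0.0 5.5;1 -1.43 1.38 -0.65 -3.6 -0.0 5.5;1 -1.29 1.55 -0.56 -3.6 -0.0 5.5;1 -1.13 1.70 -0.46 -3.6 0.0 5.5;1 -0.96 1.82 -0.35 -3.6 0.0 5.5;
B
1 0.02 0.00 -1.09 0.0 -8.0 0.0;1 0.16 -0.00 -1.01 -0.0 -8.0 0.0;1 0.32 0.00 -0.95 0.0 -8.0 -0.0;1 0.48 0.00 -0.91 -0.0 -8.0 -0.0;1 0.64 0.00 -0.90 0.0 -8.0 0.0;1 0.81 0.00 -0.91 -0.0 -8.0 0.0;1 0.97 0.00 -0.94 0.0 -8.0 -0.0;1 1.12 -0.00 -0.99 0.0 -8.0 0.0;1 1.27 -0.00 -1.07 0.0 -8.0 0.0;1 1.41 -0.00 -1.16 -0.0 -8.0 -0.0;1 1.53 0.00 -1.27 0.0 -8.0 -0.0;
```

Request:
{"fn": "play_rows", "kwargs": {
  "plan": "1 -0.9 -0.3 -0.45 -1.8 0 2.75;1 -0.9 -0.3 -0.45 -1.8 0 2.75;1 -1.85 -0.4 -0.9 -3.6 0 5.5;1 -1.85 -0.2 -0.95 -3.6 0 5.5;1 -1.85 0.1 -0.95 -3.6 0 5.5;1 -1.85 0.3 -0.95 -3.6 0 5.5;1 -1.8 0.55 -0.9 -3.6 0 5.5;1 -1.75 0.75 -0.85 -3.6 0 5.5;1 -1.65 1 -0.8 -3.6 0 5.5;1 -1.55 1.2 -0.75 -3.6 0 5.5;1 -1.45 1.4 -0.65 -3.6 0 5.5;1 -1.3 1.55 -0.55 -3.6 0 5.5;1 -1.15 1.7 -0.45 -3.6 0 5.5;1 -0.5 0.9 -0.2 -1.8 0 2.75;1 -0.45 0.9 -0.2 -1.8 0 2.75;1 0 0 0 0 0 0;1 0 0 0 0 0 0"
}}

```text
t: 22.8
ee_pos: [427.8, -14.7, 133.1]
orientation: [-2.955, -0.263, -0.88]
ft_force: [0.7, -0.4, -2.0]
width: 19.5
```

```bash
python3 hm.py; python3 -c "
from plan import *
e,A,o=tool();print(o['t'],e,A.round(3),o['qpos'].round(2),o['ft_force'],o['width'])
print('nose',e+A@[152,0,37])"
```

```text
145    .   .   .   .   .   .   .   .   .   .   .   .   .
 140    .  -2  -2  -2  -2  -2  -2  -2  -2  -2  -2  -2   .
 135   15  -2  -2  -2  -2  -2  -2  -2  -2  -2  -2  -2  -1
 130   13  -2  -2  -2  -2  -2  -2  -2  -2  -2  -2  -2  -1
 125    8  -2  -2  -1  -1  -2  -1  -1  -2  -2  -1  -2  -0
 120   15  -1  -2  -2  -1  -1  -1  -1  -2  -1  -1  -1   7
 115   20  -0  -1  -0  -0  -0  -0  -0  -0  -0  -0  -0   9
 110   22  -0  -0  -0  -0  -0  -0  -0  -0  -0  -0   0  13
 105   22  -0  -0   0  14   0   0   0   0   0   0   0  11
 100   23   0  15  16  18  18  16   0  14  16  16  17  19
  95   23   0  18  21  22  22  19   1  19  20  20  20  23
  90   24   0  19  22  23  22  19  10  20  22  23  21  22
  85   24   0  13  20  22  20   1   1  18  22  22  19  19
  80   26   0   1  19  20  19   1   1   2  16  18  14  20
  75   25   1  20  23  24  23  20   1  21  23  23  20  26
  70   31   2  20  24  25  24  21  17  24  26  25  23  26
  65   32   3  18  22  23  22  19   2  23  25  25  22  29
  60   32  16  30  19  19  19  17   2  21  23  23  29  29
  55   32  32  32  32  32  40  40  40  32  32  32  32  32
  50    .   .   .   .   .   .   .   .   .   .   .   .   .
22.85 [428.04082782 -14.70954598 133.19028886] [[ 0.824  0.176  0.539]
 [ 0.149 -0.984  0.093]
 [ 0.547  0.003 -0.837]] [-0.23  0.14  2.48  1.69  0.22 -0.46] [-0.31360077 -0.0323705  -1.10365859] 19.499366249250333
nose [573.19131278  11.38204066 185.37808266]
```

Request:
{"fn": "play_rows", "kwargs": {
  "plan": "1 0 0 -0.55 0 -2 0;1 0 0 -0.55 0 -3 0;1 0.05 0 -0.55 0 -3 0;1 0.1 0 -0.55 0 -4 0;1 0.1 0 -0.5 0 -4 0;1 0.15 0 -0.5 0 -4 0;1 0.2 0 -0.5 0 -4 0;1 0.2 0 -0.5 0 -4 0;1 0 0 0 0 0 0"
}}

```text
t: 23.98
ee_pos: [423.8, -8.5, 167.5]
orientation: [-3.085, -0.293, -0.265]
ft_force: [0.5, 0.0, -2.0]
width: 19.8
```

Run:
```python
from plan import *
e,A,o=tool();print(o['t'],e,A.round(3),o['qpos'].round(2),o['ft_force'],o['width'])
th0=np.arcsin(A[2,0]);psi0=np.arctan2(A[1,0],A[0,0]);n0=e+A@[152,0,37];print('nose',n0,np.degrees([psi0,th0]))
psi1=psi0
N=lambda n,psi,th:np.array(n)+pose(psi,th)@np.array([-152,0,-37])
n=8;th1=np.radians(-58);n1=np.array([575,11,52])
rows(1,e,A,[(N(n0+(n1-n0)*t,psi1,th0+(th1-th0)*t),pose(psi1,th0+(th1-th0)*t)) for t in [(i+1)/n for i in range(n)]])
```

```text
23.975 [423.76710604  -8.49972966 167.45185065] [[ 0.968  0.189  0.166]
 [ 0.184 -0.982  0.047]
 [ 0.172 -0.015 -0.985]] [-0.1   0.1   2.19  0.1   0.69  1.21] [ 0.51847072  0.00847609 -1.97848254] 19.81149019318022
nose [577.0088225   21.22348679 157.13164035] [10.76532743  9.89676476]
1 0.44 0.05 -0.92 -0.9 -8.5 0.1;1 0.63 0.12 -0.89 0.0 -8.5 0.0;1 0.83 0.12 -0.89 -0.0 -8.5 -0.0;1 1.02 0.12 -0.92 0.0 -8.5 0.0;1 1.20 0.12 -0.98 -0.0 -8.5 -0.0;1 1.38 0.12 -1.07 0.0 -8.5 0.0;1 1.54 0.12 -1.18 -0.0 -8.5 -0.0;1 1.68 0.12 -1.31 0.0 -8.5 0.0;
```

Request:
{"fn": "play_rows", "kwargs": {
  "plan": "1 0.45 0.05 -0.9 -0.9 -8.5 0;1 0.65 0.1 -0.9 0 -8.5 0;1 0.8 0.1 -0.9 0 -8.5 0;1 1 0.1 -0.9 0 -8.5 0;1 1.2 0.1 -1 0 -8.5 0;1 1.4 0.1 -1.05 0 -8.5 0;1 1.55 0.1 -1.2 0 -8.5 0;1 1.7 0.1 -1.3 0 -8.5 0;1 0 0 0 0 0 0;1 0 0 0 0 0 0;1 0 0 0 0 0 0;1 0 0 0 0 0 0"
}}

```text
t: 25.48
ee_pos: [525.4, 3.1, 201.5]
orientation: [2.66, 0.251, -1.473]
ft_force: [0.6, 0.7, -0.9]
width: 19.3
```

```bash
python3 hm.py
python3 - <<'E'
from h import *
e,A,o=tool();print(o['t'],e,A.round(3),o['qpos'].round(2),o['width'],"nose",e+A@[152,0,37])
for n in ["scene","side"]:
    C=cam(n);P=cloud(C);c=C["pixels"].astype(float);x,y,z=[P[...,i] for i in range(3)]
    m=(c.min(2)>85)&(z>3)&(z<55)&(abs(x-588)<72)&(abs(y-14)<72)
    k,l,s,ce=cv2.connectedComponentsWithStats(m.astype(np.uint8))
    for i in range(1,k):
        if s[i,4]>10: print(n,s[i],np.median(P[l==i],0).round(0))
    save(C,"p_%s.png"%n)
E
```

```text
145    .   .   .   .   .   .   .   .   .   .   .   .   .
 140    .  -1  -1  -1  -1  -1  -1  -0  -0  -1  -1  -1   .
 135    8  -1  -1  -0  -0  -1  -1  -1  -1  -1  -1  -1   0
 130   12  -0  -0  -0  -0  -0  -1  -1  -0  -0  -0  -0   1
 125    7  -0  -0  -0  -0  -0  -0  -0  -0  -0  -0  -0   3
 120   18   0  -0  -0   0  -0  -0  -0   0   0  -0  -0  12
 115   20   1   1   1   1   1   1   1   1   1   1   1  15
 110   22   1   1   1   1   1   1   1   1   1   1   1  14
 105   22   1   1   1   1   1   1   1   1   1   1   1  16
 100   23   1   1   1   1   1   1   1   1   1   1   1  15
  95   22   1   1   1   1   1   1   2   1   2   1   1  17
  90   24   2   1   1   1   2   1   2   2   2   1   1  17
  85   26   2   1   1   2   1   1   1   2   1   2   1  20
  80   26   1   1   2   2   2   2   1   2   2   2   2  20
  75   26   2   2   1   2   2   2   2   2   2   1   2  23
  70   28   2   2   2   2   2   2   2   2   2   2   2  23
  65   31   2   2   2   2   2   2   2   2   2   2   2  21
  60   33  19  18  31  18  17  17  18  17  18  18  18  32
  55    .  32  32   .  32   .   .   .  32  32  32  32  32
  50    .   .   .   .   .   .   .   .   .   .   .   .   .
25.525 [525.39362093   3.07891986 201.19513995] [[ 0.521  0.187 -0.833]
 [ 0.099 -0.982 -0.158]
 [-0.848 -0.    -0.53 ]] [ 0.05  0.85  1.25 -0.13  2.05  1.44] 19.478626911933993 nose [573.7424513   12.28486764  52.70055713]
scene [288 189   6   6  26] [642.  49.  28.]
side [326 183   5   4  16] [645.  41.  27.]
side [329 189  12   9  67] [637.   1.  21.]
```

Run:
```python
from plan import *
e,A,o=tool()
th0=np.arcsin(A[2,0]);psi0=np.arctan2(A[1,0],A[0,0])
p1=np.array([420,-40,200.]);p2=np.array([420,-170,180.]);n=8
rows(1,e,A,[(e+(p1-e)*t,pose(psi0,th0*(1-t))) for t in [(i+1)/n for i in range(n)]])
n=9;ps=np.radians(90)
rows(1,p1,pose(psi0,0),[(p1+(p2-p1)*t,pose(psi0+(ps-psi0)*t,0)) for t in [(i+1)/n for i in range(n)]])
```

```text
1 -0.73 0.28 1.19 -0.0 7.3 -0.0;1 -0.88 0.28 1.09 0.0 7.3 0.0;1 -1.01 0.28 0.97 0.0 7.3 -0.0;1 -1.12 0.28 0.83 -0.0 7.3 0.0;1 -1.22 0.28 0.68 0.0 7.3 0.0;1 -1.29 0.28 0.52 -0.0 7.3 -0.0;1 -1.35 0.28 0.36 0.0 7.3 -0.0;1 -1.38 0.28 0.18 -0.0 7.3 0.0;
1 -0.27 1.42 0.22 0.0 0.0 -8.8;1 -0.48 1.36 0.22 0.0 0.0 -8.8;1 -0.69 1.27 0.22 0.0 0.0 -8.8;1 -0.87 1.15 0.22 0.0 0.0 -8.8;1 -1.04 1.00 0.22 0.0 0.0 -8.8;1 -1.18 0.83 0.22 0.0 0.0 -8.8;1 -1.29 0.64 0.22 0.0 0.0 -8.8;1 -1.38 0.44 0.22 0.0 0.0 -8.8;1 -1.43 0.22 0.22 0.0 0.0 -8.8;
```

Request:
{"fn": "play_rows", "kwargs": {
  "plan": "1 -0.7 0.3 1.2 0 7.3 0;1 -0.9 0.3 1.1 0 7.3 0;1 -1 0.3 1 0 7.3 0;1 -1.1 0.3 0.8 0 7.3 0;1 -1.2 0.3 0.7 0 7.3 0;1 -1.3 0.3 0.5 0 7.3 0;1 -1.35 0.3 0.35 0 7.3 0;1 -1.4 0.2 0.2 0 7 0;1 -0.3 1.4 0.2 0 0 -8.8;1 -0.5 1.35 0.2 0 0 -8.8;1 -0.7 1.3 0.2 0 0 -8.8;1 -0.9 1.15 0.2 0 0 -8.8;1 -1 1 0.2 0 0 -8.8;1 -1.2 0.8 0.2 0 0 -8.8;1 -1.3 0.6 0.2 0 0 -8.8;1 -1.4 0.4 0.2 0 0 -8.8;1 -1.4 0.2 0.2 0 0 -8.8;1 0 0 0 0 0 0;1 0 0 0 0 0 0"
}}

```text
t: 28.0
ee_pos: [417.7, -169.6, 180.5]
orientation: [-2.225, -2.217, 0.001]
ft_force: [-0.2, -0.0, -1.0]
width: 19.7
```

```bash
python3 hm.py|sed -n 2,4p
python3 - <<'E'
from h import *
e,A,o=tool();print(o['t'],e,A.round(3),o['qpos'].round(2),o['width'])
print("level turn deg",np.degrees(R.from_matrix(A.T@np.array([[np.cos(p),np.sin(p),0],[np.sin(p),-np.cos(p),0],[0,0,-1]])).as_rotvec()) if (p:=np.arctan2(A[1,0],A[0,0])) else 0)
for n in ["scene","side"]:
    C=cam(n);P=cloud(C);c=C["pixels"].astype(float);x,y,z=[P[...,i] for i in range(3)]
    m=(c.min(2)>85)&(z>3)&(z<55)&(abs(x-588)<72)&(abs(y-14)<72)
    k,l,s,ce=cv2.connectedComponentsWithStats(m.astype(np.uint8))
    for i in range(1,k):
        if s[i,4]>10: print(n,s[i],np.median(P[l==i],0).round(0))
    save(C,"p2_%s.png"%n)
# occupied heights in landing zone
    k=(x>375)&(x<465)&(y>-240)&(y<0)&(z>8)&(z<60);print(n,"landing obstacles",k.sum())
E
```

```text
140    .  -2  -2  -2  -2  -2  -2  -2  -2  -2  -2  -2   .
 135   -2  -2  -2  -2  -2  -2  -2  -2  -2  -2  -2  -2  -2
 130   11  -2  -2  -2  -1  -2  -2  -1  -2  -2  -2  -2   6
28.05 [ 417.83303471 -169.50162731  180.517895  ] [[ 0.003  1.    -0.001]
 [ 1.    -0.003  0.   ]
 [ 0.    -0.001 -1.   ]] [-0.41  0.2   2.02 -0.    0.93 -0.41] 19.467006788469703
level turn deg [-7.97330053e-02 -3.70884952e-03  2.58062434e-06]
scene [298 183   9  13  73] [635.   6.  21.]
scene [288 189   8   6  37] [643.  48.  25.]
scene [297 197   8   7  35] [594.  36.  20.]
scene landing obstacles 0
side landing obstacles 0
```

Request:
{"fn": "play_rows", "kwargs": {
  "plan": "1 0 0 3 0 0 0;1 0 0 4 0 0 0;1 0 0 4 0 0 0;1 0 0 2 0 0 0;1 0 0 0.7 0 0 0;1 0 0 0.2 0 0 0;1 0 0 0.1 0 0 0;1 0 0 0.1 0 0 0;1 0 0 0 0 0 0"
}}

```text
t: 29.28
ee_pos: [418.2, -170.2, 39.8]
orientation: [2.222, 2.221, -0.001]
ft_force: [-0.5, -0.3, -1.4]
width: 19.8
```

Request:
{"fn": "play_rows", "kwargs": {
  "plan": "1 0 0 0.1 0 0 0;1 0 0 0.1 0 0 0;1 0 0 0.1 0 0 0;1 0 0 0 0 0 0"
}}

```text
t: 29.78
ee_pos: [418.1, -170.3, 36.6]
orientation: [-2.222, -2.221, 0.001]
ft_force: [-0.4, -1.9, 5.5]
width: 19.7
```

Contact; open gradually, then straight up.

Request:
{"fn": "play_rows", "kwargs": {
  "plan": "3 0 0 0 0 0 0;5 0 0 0 0 0 0;6.5 0 0 0 0 0 0;6.5 0 0 0 0 0 0;6.5 0 0 -1 0 0 0;6.5 0 0 -3 0 0 0;6.5 0 0 -5 0 0 0;6.5 0 0 -6 0 0 0;6.5 -2 0 -6 0 0 0;6.5 -4 0 0 0 0 0;6.5 -5 0 0 0 0 0;6.5 -5 0 0 0 0 0;6.5 0 0 0 0 0 0"
}}

```text
t: 31.4
ee_pos: [417.8, -332.3, 246.2]
orientation: [2.225, 2.217, -0.002]
ft_force: [-0.2, 0.1, -0.6]
width: 65.0
```

Run:
```python
from h import *
e,A,o=tool();print(o['t'],e,o['width'],o['ft_force'])
W=cam("wrist");P=cloud(W);c=W["pixels"].astype(float);r,g,b=[c[...,i] for i in range(3)]
x,y,z=[P[...,i] for i in range(3)]
m=(b>1.6*r)&(b>30)&(abs(x-418)<50)&(y>-130)&(y<0);q=P[m];print("scoop",len(q),np.percentile(q,[.5,50,99.5],axis=0).round(1))
for y0 in range(-105,-20,15):
    k=m&(abs(y-y0)<4)&(abs(x-417)<15);print(y0,np.median(z[k]).round(1),end=" ")
C=cam("scene");a=C["pixels"][160:300,195:345,::-1];b=W["pixels"][:,:,::-1]
a=cv2.resize(a,(420,392),interpolation=cv2.INTER_CUBIC);b=cv2.resize(b,(380,238))
o=np.zeros((392,800,3),np.uint8);o[:,:420]=a;o[:238,420:]=b;cv2.imwrite("pics/fin.png",o)
```

```text
31.4 [ 417.77375756 -332.29392696  246.18763563] 65.04511130570756 [-0.18587182  0.09141246 -0.60176871]Traceback (most recent call last):
  File "<stdin>", line 5, in <module>
    return _quantile_unchecked(
        a, q, axis, out, overwrite_input, method, keepdims, weights)
    return _ureduce(a,
                    func=_quantile_ureduce_func,
    ...<5 lines>...
                    overwrite_input=overwrite_input,
                    method=method)
    r = func(a, **kwargs)
    result = _quantile(arr,
                       quantiles=q,
    ...<2 lines>...
                       out=out,
                       weights=wgt)
    slices_having_nans = np.isnan(arr[-1, ...])
                                  ~~~^^^^^^^^^
IndexError: index -1 is out of bounds for axis 0 with size 0
```

Run:
```python
from h import *
S=cam("side")
for n,I in(("side",S),("scene",cam("scene")),("wrist",cam("wrist"))):
    P=cloud(I);c=I["pixels"].astype(float);r,g,b=[c[...,i] for i in range(3)];x,y,z=[P[...,i] for i in range(3)]
    m=(b>1.4*r)&(b>25)&(abs(x-418)<70)&(y>-160)&(y<20)&(z<150);q=P[m];print(n,len(q))
    if len(q)>10: print(np.percentile(q,[.5,50,99.5],axis=0).round(1))
    m=(c.max(2)<60)&(abs(x-418)<25)&(y>-260)&(y<-110)&(z>40)&(z<75);q=P[m]
    if len(q)>10: print("handle",len(q),np.percentile(q,[2,50,98],axis=0).round(1))
    if n=="scene": a=I["pixels"][160:300,195:345,::-1]
b=S["pixels"][150:310,240:420,::-1]
o=np.zeros((392,840,3),np.uint8);o[:,:420]=cv2.resize(a,(420,392),interpolation=cv2.INTER_CUBIC);o[:356,420:820]=cv2.resize(b,(400,356),interpolation=cv2.INTER_CUBIC);cv2.imwrite("pics/fin.png",o[:,:800])
```

```text
side 419
[[ 385.3 -121.3   -2.4]
 [ 417.5  -67.8    3.4]
 [ 450.4  -18.3   64.6]]
handle 220 [[ 407.3 -218.4   47.5]
 [ 413.3 -165.7   61.9]
 [ 426.7 -117.8   66.6]]
scene 554
[[ 384.4 -116.1   -3. ]
 [ 421.3  -73.1    4.5]
 [ 449.9  -17.4   65. ]]
handle 161 [[ 406.7 -206.5   50.7]
 [ 413.6 -162.9   63.4]
 [ 425.8 -119.2   68.6]]
wrist 0
handle 1374 [[ 409.1 -219.4   60.1]
 [ 418.3 -176.8   64.1]
 [ 427.6 -144.6   66. ]]
```

View pics/fin.png

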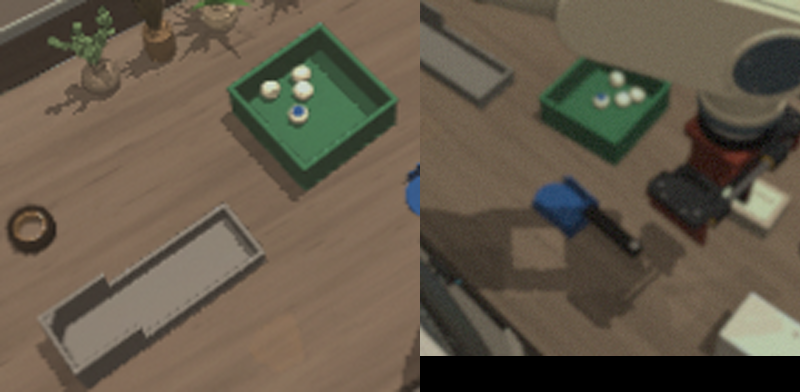

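The picture shows all four tablets in the tub, at about (270,88), (302,73), (303,90) and (298,114). The trough is empty, and the scoop stands upright and empty at about (565,205).

```bash
python3 -c "
from workcell import *
print(close_job())"
```

```text
the job is handed in; nothing more can be done
None
```

The job is done and handed in, with about 31.5 s on the robot's clock out of the 72 s allowed. I drew the scoop out of the dock by its pan, set it down and let go, then took it again by the handle. One pass along the trough picked up all four tablets, and I tipped them into the tub.

**Last checks:**
- **Tablets:** all four are in the green tub and the trough is empty.
- **Scoop:** it is empty and upright on the worktop. The pan centre is at about (418, -68) and the top of the handle at about 65 mm, as it should be when standing. The gripper is open and well clear.
- **Forces:** the highest reading at the wrist was about 18 N, when the scoop's nose pressed against the trough's end wall. Readings come only at the end of each move call, so a short peak in between could have been missed.
- **Bystanders:** the tape and the sewing tin look as they were. I did not measure any of the three again, and the dosing cup was not in the last picture.

**A failed check:** the last wrist-camera check of the scoop found nothing, apparently because the pan was out of its view. The scene and side cameras then agreed on where the scoop stands.

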